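Check the live terminal of a supply box with a sprung voltage tester

TASK

Check for voltage in the supply junction box: lift its loose cover off by the knob and lay it gently, knob up, on the middle of the antistatic mat, then take the voltage tester (slim round handle with a metal cap and pocket clip) out of the tool block and hold it upright with its tip on the screw head of the live terminal, the one at the conduit end that the moulded arrow points to, pressed lightly so that the sprung tip gives but is not driven fully in. Finish while still holding the tester there: do not let go. Never touch the other two terminals with the tester, and leave the other tools and things on the bench where they are.

Things in the scene. Friction and masses are not known exactly. Their poses are not given: they have to be found in the camera images.
- jbox: supply junction box, plain plastic, 170 (x) x 125 (y) x 66 mm tall without cover, walls 4 mm, fixed; origin at bench level under its centre. Steel conduit leaves its +x end and bends down into the bench 147 mm from the centre. Inside, along x: block with three screw terminals 34 mm apart; upright barriers (4 x 50 mm) stand 17 and 51 mm either side of the centre, tops 44 mm over the bench
- term_live_top (a point): middle of the flat screw head (16 mm across) of the live terminal, 35 mm over the bench: the one of the three at the conduit end, with a small raised white arrow on the block pointing at it. Fixed in the box, 34 mm from its centre towards the conduit (+x of the box). The barriers' faces are 15 mm to either side of this point
- term_live: the live terminal's metal: screw and the 18 x 56 mm copper lug plate under its head, turned as the box; origin under the lug, 9 mm below the head's top
- term_mid: the middle terminal's metal, of the same shape, at the box's centre; origin under its lug, 9 mm below its screw head's top. Not to be touched
- term_far: the third terminal's metal, of the same shape, 34 mm from the centre, away from the conduit; origin under its lug. Not to be touched
- case: the plastic walls and floor of the junction box; origin and axes as the box's
- cover: the junction box's loose cover: plastic plate 172 x 127 x 5 mm with an 8 mm deep locating lip underneath (2 mm play inside the walls) and a knob on top; about 240 g. Origin under its centre, at the lip's lower edge: 58 mm over the bench while it is on the box; x along its length, z out of the knob side
- cover_knob (a point): grip point of the round thumb-knob in the middle of the cover, on its axis: knob 31 mm across (34 over its ribs), 26 mm tall, its top 10 mm above this point, the cover's plate 22 mm below it. 35 mm above the lip's lower edge, so 93 mm over the bench while the cover is on the box
- mat_centre (a point): middle of the upper face of the antistatic mat, a plain dark rubber sheet 220 (x) x 200 (y) x 3 mm lying fixed on the bench to the left or right of the box; nothing lies on it
- stand: wooden tool block, 64 (x) x 230 (y) x 90 mm tall, fixed, on the other side of the box from the mat; origin at bench level under its centre. Three upright holes 10 mm wide, 86 mm deep, 70 mm apart along y (one at the centre), each with one tool, shaft down, in any order. Fingers that close along the block's x straddle a tool clear of its neighbours
- pen_grip (a point): grip point of the voltage tester, half-way up its slim straight round handle (20 mm across, 84 mm long, metal cap, pocket clip), on its axis; the other two tools' handles are fatter and have neither cap nor clip. 140 mm over the bench in the block; the cap's top is 48 mm above. z up along it, away from the tip. Below the handle a 26 mm collar resting on the block, an 8 mm shaft 70 mm long, the sprung tip; 60 g
- pen_tip (a point): end of the tester's sprung tip (rounded, 4.4 mm thick), on the tester's axis, 130 mm below pen_grip while not pressed, 10 mm over the bench in the block
- pen: the tester; origin on its axis at the shaft's lower end, 10 mm above the free tip and 120 mm below pen_grip; z up along it
- pen_plunger (a joint): how far the tester's sprung tip is pushed into the shaft, m: 0 free, 0.008 fully in (then rigid). Pushing it takes about 1 N to start and 4 N at 0.008; it springs back
- screwdriver: bystander: flat screwdriver standing in the tool block, bulging handle 30 mm across; origin 20 mm over the bench, 70 mm below the block's top. Its handle's top is 178 mm over the bench
- nut_driver: bystander: nut driver standing in the tool block, square handle 24 mm wide; origin as the screwdriver's. Its handle's top is 171 mm over the bench
- cup: bystander: plastic cup, 72 mm across, 95 mm tall, near the robot; origin under its centre
- tape: bystander: roll of tape lying flat, 72 mm across, 19 mm tall; origin under its centre
- cleaner_can: bystander: spray can, 52 mm across, 150 mm tall, beyond the task's things; origin under its centre
- radio: bystander: two-way radio standing in its desk charger, 85 x 66 mm foot, 230 mm tall with its aerial; origin under its centre
- card_box: bystander: small carton, 70 x 100 x 65 mm tall; origin under its centre
- pliers: bystander: pliers lying flat, about 140 mm long, 17 mm tall; origin under the pivot
Things that resemble listed ones, but are neither listed nor needed, are in the scene too. Leave any orange look-alike of the pen alone.

How it is judged:
On the way, in this order (a step that is already met when the one before it is completed fails the run):
1. the cover is lifted clear of the junction box in the fingers (height (world z) of cover above 0.075 m and contact force between the fingers and cover above 1 N), for 0.1 s.
2. the cover lies flat on the mat, knob up, let go and at rest (horizontal distance between cover and mat_centre below 0.06 m and height (world z) of cover below 0.012 m and angle between cover's own z axis and vertical below 0.1 rad and linear speed of cover below 0.03 m/s and contact force between the fingers and cover below 0.05 N), for 0.2 s.
3. the tester is drawn out of the tool block in the fingers (height (world z) of pen_tip above 0.092 m and contact force between the fingers and pen above 1 N), for 0.1 s.
4. the tester's tip presses lightly on the live terminal's screw, tester upright (contact force between pen and term_live between 0.6 and 8 N and value of joint pen_plunger between 0.001 and 0.0077 m and horizontal distance between pen_tip and term_live_top below 0.008 m and z of pen_tip in the frame of term_live_top above -0.003 m and angle between pen's own z axis and vertical below 0.14 rad), for 0.5 s.
At the end, for the whole second after the job is handed in: Fingers hold the tester upright within 8 deg, still, clear of the box walls, tip within 8 mm of the middle of the live screw head, pressing 0.6 to 8 N, sprung tip in by 1 to 7.7 mm; the cover lies flat, knob up, let go, at rest, its centre within 60 mm of the mat's middle (all of step 2 and all of step 4 and contact force between the fingers and pen above 2 N and contact force between pen and case below 0.3 N and linear speed of pen below 0.03 m/s); the arm keeps its last pose, push and grip.
It fails at once if the tester touches one of the other two terminals (contact force between pen and term_mid above 0.2 N or contact force between pen and term_far above 0.2 N).
It fails at once if the tester is rammed on the terminal with more than 15 N (contact force between pen and term_live above 15 N).
It fails at once if the cover is dropped or slammed on the bench (height (world z) of cover below 0.03 m and linear speed of cover above 0.6 m/s).
It fails at once if a bystander is moved by more than 30 mm (distance of any of screwdriver, nut_driver, cup, tape, cleaner_can, radio, card_box, pliers from where it was at the start of the episode above 0.03 m).
It also fails if it takes over 64 s, if anything falls off the work surface, if the arm or the gripper's body presses on something with over 40 N, if the wrist force passes 120 N, or if a joint passes its speed limit or range.

ROBOT

A 6-joint arm with a two-finger parallel gripper is mounted at the origin on the work surface. World frame = base frame: x ahead of the robot, y to its left, z up, the work surface at z = 0. Lengths are in m, angles in rad, forces in N, time in s.
With the tool pointing down it reaches from about 0.325 to 0.9 m from the base axis. Payload 6.1 kg.
Tool frame: the origin (TCP) lies midway between the tips of the shut fingers; the grasp point (between the pads) lies 19 mm behind it; z points along the fingers, y is the line along which they close (so a half turn about z gives the same grasp; the last joint's range is limited). The gripper opens to 85 mm and grips with 20 to 120 N. Pads are 22 mm wide; open, the fingers measure 114 mm over their backs; the gripper's body (76 mm by 85 mm) begins 54 mm behind the grasp point. The pads swing forward as they close: fully open they stand 13 mm farther back than shut.
Start: joints at [-1.244, 0.22, 1.526, -0, 1.395, -0.126], TCP at [0.273, -0.562, 0.231] pointing down, gripper open.
Joint ranges: [-2.98, 2.98], [-0.91, 2.08], [0.09, 2.57], [-1.24, 4.39], [0.2, 2.65], [-2.68, 2.68]. Speed limits (rad/s): [2.57, 2.57, 3.01, 3.14, 3.14, 3.14].

INTERFACE

Orientations are given as a rotation vector (axis times angle).
In Python, from plant import r, cams, order gives the robot as it stands.
- The arm moves only by the tool drive_tool, never from a script. Its arguments are lists of equal length, an entry for each row: "offset": the shift along the tool's x, y, z in m, a list of three; "twist": the turn about the tool's z in degrees. In form: {"offset": [[dx, dy, dz], ...], "twist": [twist, ...]}. A call has 1 to 10 rows; each row is the pose to reach, as a shift and turn from the pose commanded when the call began, along the tool's axes at that moment; what a row does not reach only later rows make up. A row lasts 1/8 s, in which the tool goes at most 62.5 mm and 10.7 degrees, less where a joint would pass 70% of its speed; a pose out of reach is approached as far as the arm can. A call with a gripper value outside its range is refused whole. "fingers" is the finger opening in m, from 0 to 0.0854, set as the call begins (left out, the last holds). The fingers move at their own pace and stop on an object; "squeeze" is the grip in N (left out, the last holds). Time passes only in rows, so rows that repeat a pose let the fingers close. It gives the time, the measured TCP pose, the force, the opening and the grip force at its end, in the units of the state.
- r.state(): the state, without advancing time (a new reading comes with each control period).
- cams.snapshot(name): name is "side" or "top" or "wrist"; returns a dict with "image" (400x640x3 uint8, blue, green, red), "fov_y" (degrees; the focal length in pixels is half the picture's height over the tangent of half this angle, whatever the lens; pixels are square), "cx", "cy" (the principal point, pixels), "position" and "attitude" of the camera in the world. Camera axes: x right, y down, z forward; pixel columns grow to the right and rows downward; lengths in m; the calibration is good to about 2 mm. A picture is of the moment at which its call begins. There is no depth.
- order.close_job(): hands the job in; it is judged then, once.
The state is a dict: "t": time; "joint_positions": joint angles; "joint_velocities": joint speeds; "tau": joint torques, N m; "ee_pos": TCP position; "tool_rot": TCP orientation; "force": force on the tool from outside, world axes, zero at the start; "moment": the same for the moment, N m; "grip_width": finger opening in m; "grip_force": force on a finger pad.
Only numpy, scipy, OpenCV 4.12 (cv2) and the standard library are available. Lean on these libraries where they do the work, as an engineer would, in place of code of your own. Each camera call takes 0.05 s, during which the arm holds its last target. There are 200 camera calls.

## Working session

There is one attempt and no reset: what is moved stays moved. The work goes in short steps, Python scripts to look and compute and a tool call to move; the robot and the scene stay as the last step left them, time stands still between calls to the robot, and variables do not carry over. Pictures are saved under pics/ and viewed, at most 10 in all, crops included, and the job is handed in when it is done.

Besides the shell and the picture viewer there is one more tool, called after ">>>" as name(argument=value, ...) on one line, values as JSON. drive_tool: Moves the arm, as the interface text tells. Its arguments: {"type":"object","properties":{"offset":{"type":"array","items":{"type":"array","items":{"type":"number"}}},"twist":{"type":"array","items":{"type":"number"}},"fingers":{"type":"number"},"squeeze":{"type":"number"}},"required":["offset","twist"]}

```bash
ls; mkdir -p pics; cat > h.py <<'E'
import numpy as np, cv2
from scipy.spatial.transform import Rotation as R
from plant import r, cams, order
def snap(n,f):
    s=cams.snapshot(n); cv2.imwrite('pics/'+f,s['image']); 
    import pickle; pickle.dump(s,open('pics/'+f+'.pkl','wb')); return s
def load(f):
    import pickle; return pickle.load(open('pics/'+f+'.pkl','rb'))
def rot(s):
    a=np.array(s['attitude'],float)
    return a if a.shape==(3,3) else R.from_rotvec(a).as_matrix()
def foc(s): return s['image'].shape[0]/2/np.tan(np.radians(s['fov_y'])/2)
def ray(s,u,v):
    f=foc(s); d=rot(s)@np.array([(u-s['cx'])/f,(v-s['cy'])/f,1]); return np.array(s['position']),d
def at_z(s,u,v,z):
    p,d=ray(s,u,v); return p+d*(z-p[2])/d[2]
def proj(s,P):
    q=rot(s).T@(np.array(P)-s['position']); f=foc(s); return s['cx']+f*q[0]/q[2], s['cy']+f*q[1]/q[2]
def tool(P):
    st=r.state(); return R.from_rotvec(st['tool_rot']).inv().apply(np.array(P)-st['ee_pos'])
E
python3 - <<'E'
from h import *
st=r.state(); print({k:np.round(v,3) for k,v in st.items()})
print(R.from_rotvec(st['tool_rot']).as_matrix().round(3))
ims=[]
for n in ['top','side']:
    s=snap(n,n+'0.png'); print(n,s['fov_y'],s['cx'],s['cy'],np.round(s['position'],3),s['attitude']); 
E
```

```text
pics
{'t': np.float64(0.0), 'joint_positions': array([-1.244,  0.221,  1.528, -0.   ,  1.395, -0.126]), 'joint_velocities': array([-0.002, -0.003,  0.001, -0.003, -0.001,  0.001]), 'tau': array([-1.000e-03, -4.969e+01, -3.894e+01, -0.000e+00,  1.100e-02,
       -0.000e+00]), 'ee_pos': array([ 0.273, -0.561,  0.23 ]), 'tool_rot': array([-3.06 , -0.705,  0.   ]), 'force': array([-0.222, -0.18 , -0.084]), 'moment': array([ 0.05 , -0.023,  0.009]), 'grip_force': np.float64(0.0), 'grip_width': np.float64(0.086)}
[[ 0.899  0.437 -0.001]
 [ 0.437 -0.899  0.002]
 [ 0.    -0.002 -1.   ]]
top 43.24354739257351 312.0813173250982 198.4077309000515 [0.27  0.014 1.423] [-2.07493704  2.11727591 -0.25659804]
side 44.9131141507224 311.7828413810087 205.7525084848806 [ 0.443 -0.759  0.902] [-2.37980861  0.23042546 -0.08142363]
```

View pics/top0.png

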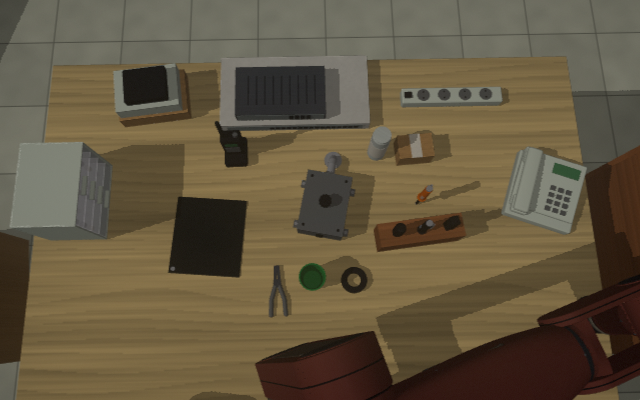

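View pics/side0.png

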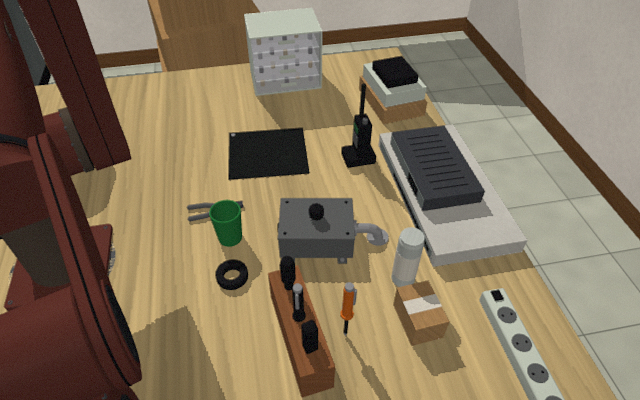

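The top view shows the box at (325,204) with its conduit at (333,160), the mat at (208,237) and the block at (420,231). Three tools stand in the block, at (399,229), (426,226) and (452,222), and an orange look-alike lies at (425,193). In the side view the middle tool at (298,300) seems to have the metal cap, so I'll check it in an enlarged crop.

```bash
python3 - <<'E'
from h import *
a=cv2.imread('pics/side0.png')[240:400,240:380]; b=cv2.imread('pics/top0.png')[150:260,280:480]
a=cv2.resize(a,None,fx=2.8,fy=2.8,interpolation=3); b=cv2.resize(b,None,fx=2,fy=2,interpolation=3)
b2=cv2.imread('pics/top0.png')[190:280,160:260]; b2=cv2.resize(b2,None,fx=2.4,fy=2.4,interpolation=3)
c=np.zeros((448,392+400,3),np.uint8); c[:a.shape[0],:a.shape[1]]=a; c[:220,392:792]=b; c[225:225+216,392:392+240]=b2
cv2.imwrite('pics/c1.png',cv2.convertScaleAbs(c,alpha=1.6,beta=15))
E
```

```text
(no output)
```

View pics/c1.png

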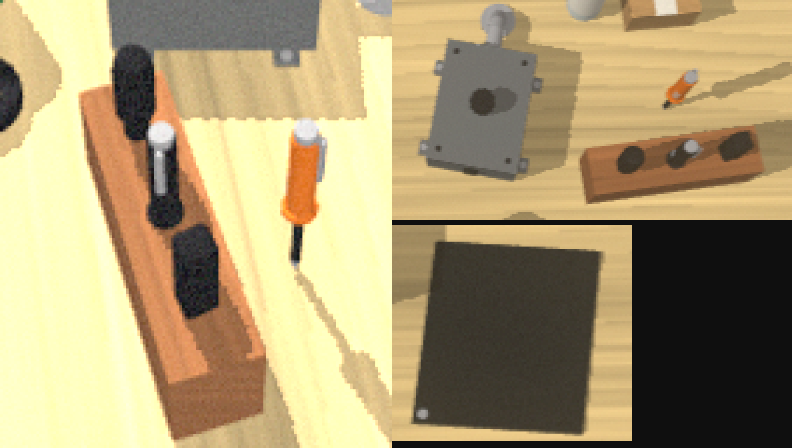

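The middle tool, cap at crop (161,131) and (691,146), is slim and has a metal cap and clip, so it is the tester. The others are a bulging handle and a square handle, and the orange one is the decoy. The mat corners are clear in the crop. The box yaw comes from the cover edges.

```bash
python3 - <<'E'
from h import *
t=load('top0.png'); s=load('side0.png')
def tri(a,b):
    p1,d1=ray(t,*a); p2,d2=ray(s,*b); k=np.linalg.lstsq(np.c_[d1,-d2],p2-p1,rcond=None)[0]
    A=p1+k[0]*d1;B=p2+k[1]*d2; return ((A+B)/2).round(4), np.linalg.norm(A-B).round(4)
T=lambda u,v:(280+(u-392)/2,150+v/2)
M=lambda u,v:(160+(u-392)/2.4,190+(v-225)/2.4)
print('cap tri',tri(T(691,146),(297.5,286.8)), at_z(t,*T(691,146),.186), at_z(s,297.5,286.8,.186))
print('knob tri',tri(T(483,101),(316,211)), at_z(t,*T(483,101),.1), at_z(s,316,211,.095))
mc=np.array([at_z(t,*M(*c),.003) for c in [(435,241),(602,252),(583,434),(413,423)]])
print('mat',mc.round(3),mc.mean(0).round(4),[np.linalg.norm(mc[i]-mc[i-1]).round(3) for i in range(4)])
sc=np.array([at_z(t,*T(*c),.071) for c in [(449,39),(537,52),(516,178),(428,164)]])
print('cover',sc.round(3),sc.mean(0).round(4),[np.linalg.norm(sc[i]-sc[i-1]).round(3) for i in range(4)])
d=(sc[0]+sc[1]-sc[2]-sc[3]); print('yaw',np.degrees(np.arctan2(d[1],d[0])))
b=np.array([at_z(t,*T(*c),.09) for c in [(581,151),(757,126)]]); d=b[0]-b[1]; print('blk y dir yaw',np.degrees(np.arctan2(d[1],d[0]))-90,b.round(3),np.linalg.norm(d))
d=(mc[0]+mc[1]-mc[2]-mc[3]); print('mat yaw',np.degrees(np.arctan2(d[1],d[0])))
st=r.state()
x=R.from_rotvec(st['tool_rot']).as_matrix(); print('tool y yaw',np.degrees(np.arctan2(x[1,1],x[0,1])))
E
```

```text
cap tri (array([ 0.5032, -0.2866,  0.1856]), np.float64(0.0007)) [ 0.50279888 -0.28655452  0.186     ] [ 0.50357658 -0.2867812   0.186     ]
knob tri (array([ 0.5877, -0.0318,  0.0918]), np.float64(0.001)) [ 0.58626392 -0.03152334  0.1       ] [ 0.58663496 -0.03487917  0.095     ]
mat [[0.629 0.393 0.003]
 [0.612 0.191 0.003]
 [0.395 0.211 0.003]
 [0.411 0.409 0.003]] [0.5117 0.3008 0.003 ] [np.float64(0.219), np.float64(0.203), np.float64(0.218), np.float64(0.199)]
cover [[ 0.683  0.013  0.071]
 [ 0.662 -0.11   0.071]
 [ 0.485 -0.074  0.071]
 [ 0.507  0.044  0.071]] [ 0.5843 -0.0317  0.071 ] [np.float64(0.179), np.float64(0.124), np.float64(0.18), np.float64(0.121)]
yaw -10.773720365840958
blk y dir yaw 7.025909979239174 [[ 0.517 -0.162  0.09 ]
 [ 0.547 -0.401  0.09 ]] 0.24134785550981286
mat yaw -4.758180275340623
tool y yaw -64.05472186732823
```

The points agree with the given sizes: cap z 0.186, knob z about 0.092, mat 0.22 x 0.20. I'll move above the knob and turn the tool so the fingers close along the block's x (yaw 7°).

>>> drive_tool(offset=[[0.05,-0.033,0],[0.1,-0.066,0],[0.155,-0.1,0],[0.205,-0.135,0],[0.26,-0.17,0],[0.31,-0.205,0],[0.36,-0.24,0],[0.415,-0.275,0],[0.465,-0.31,0],[0.514,-0.338,0]], twist=[-7,-14,-21,-28,-35,-43,-50,-57,-64,-71], fingers=0.085, squeeze=40)

```text
t: 1.35
ee_pos: [0.5882, -0.031, 0.231]
tool_rot: [-2.077, -2.356, 0.0]
force: [1.1, -0.5, 1.1]
grip_width: 0.085
grip_force: 0.0
```

>>> drive_tool(offset=[[0,0,0],[0,0,0]], twist=[0,0])

```text
t: 1.6
ee_pos: [0.5873, -0.0332, 0.2306]
tool_rot: [-2.082, -2.351, 0.002]
force: [-0.3, 0.2, 0.0]
grip_width: 0.0849
grip_force: 0.0
```

```bash
python3 - <<'E'
from h import *
s=snap('wrist','w1.png'); print(s['position'],s['fov_y'],proj(s,[.587,-.032,.103]),proj(s,[.587,-.032,.071]))
print(r.state()['ee_pos'],tool([.587,-.032,.075]))
E
```

```text
[0.57999588 0.03277063 0.37211277] 66.26736627694949 (np.float64(321.19855736314025), np.float64(189.02200541767752)) (np.float64(321.29756200832156), np.float64(181.51664519597392))
[ 0.58713093 -0.03387355  0.23077828] [0.00189851 0.00029198 0.15577775]
```

View pics/w1.png

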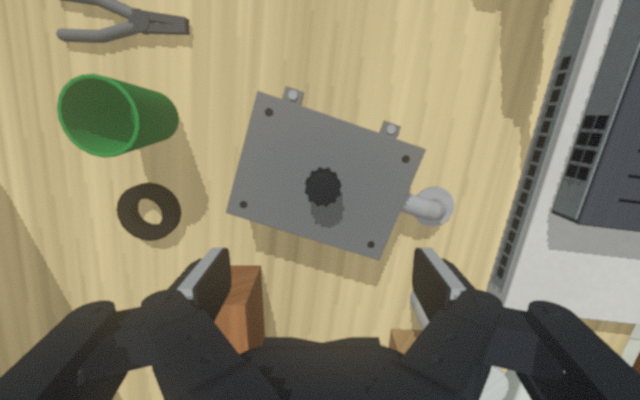

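The knob is at (323,187), against a prediction of (321,189), about 1 mm off. The cover corners are at (258,92), (425,150), (378,260) and (227,212). I'll descend and grip.

>>> drive_tool(offset=[[0.001,0.001,0.04],[0.002,0.001,0.08],[0.002,0.001,0.11],[0.002,0.001,0.135],[0.002,0.001,0.15],[0.002,0.001,0.155],[0.002,0.001,0.155]], twist=[0,0,0,0,0,0,0])

```text
t: 2.52
ee_pos: [0.5888, -0.0316, 0.0769]
tool_rot: [2.083, 2.351, 0.001]
force: [0.0, 0.3, 0.6]
grip_width: 0.0847
grip_force: 0.0
```

>>> drive_tool(offset=[[0,0,0],[0,0,0],[0,0,0],[0,0,0],[0,0,0],[0,0,0]], twist=[0,0,0,0,0,0], fingers=0.0, squeeze=50)

```text
t: 3.28
ee_pos: [0.5888, -0.0311, 0.077]
tool_rot: [2.082, 2.352, 0.001]
force: [-2.4, -0.3, 5.1]
grip_width: 0.0295
grip_force: 50.0
```

```bash
python3 - <<'E'
from h import *
w=load('w1.png'); k=at_z(w,323,187,.103); print('knob',k)
c=np.array([at_z(w,*p,.071) for p in [(258,92),(425,150),(378,260),(227,212)]])
print(c.round(3),c.mean(0).round(4),[np.linalg.norm(c[i]-c[i-1]).round(3) for i in range(4)])
d=c[1]+c[2]-c[0]-c[3]; a=np.degrees(np.arctan2(d[1],d[0])); d2=c[0]+c[1]-c[2]-c[3]; print('yaw',a,np.degrees(np.arctan2(d2[1],d2[0]))-90)
st=r.state(); print(st['ee_pos'],st['grip_width'],st['grip_force'],st['force'])
print('to mat in tool',tool([.512,.301,.2]))
E
```

```text
knob [ 0.5883866  -0.02994286  0.103     ]
[[ 0.518  0.045  0.071]
 [ 0.684  0.011  0.071]
 [ 0.658 -0.11   0.071]
 [ 0.494 -0.076  0.071]] [ 0.5886 -0.0324  0.071 ] [np.float64(0.123), np.float64(0.169), np.float64(0.124), np.float64(0.168)]
yaw -11.777060132341365 -11.552725686753831
[ 0.58884489 -0.0310974   0.07704044] 0.02947384519341499 49.9869829416275 [-2.42011532 -0.3161152   5.05662678]
to mat in tool [ 0.33893062 -0.03600585 -0.12305482]
```

Gripped: width 29.5 mm, 50 N. I'll lift straight up.

>>> drive_tool(offset=[[0,0,-0.008],[0,0,-0.018],[0,0,-0.032],[0,0,-0.05],[0,0,-0.068],[0,0,-0.082],[0,0,-0.09],[0,0,-0.09]], twist=[0,0,0,0,0,0,0,0])

```text
t: 4.28
ee_pos: [0.5889, -0.0312, 0.167]
tool_rot: [2.082, 2.351, 0.001]
force: [-0.3, -0.0, -2.6]
grip_width: 0.0295
grip_force: 49.6
```

>>> drive_tool(offset=[[0.02,-0.002,0],[0.055,-0.006,0],[0.1,-0.01,0],[0.15,-0.016,0],[0.2,-0.021,0],[0.245,-0.026,0],[0.29,-0.031,0],[0.32,-0.034,0],[0.339,-0.036,0],[0.339,-0.036,0]], twist=[0,0,0,0,0,0,0,0,0,0])

```text
t: 5.52
ee_pos: [0.5108, 0.3022, 0.1657]
tool_rot: [-2.08, -2.354, 0.001]
force: [0.5, -0.2, -2.3]
grip_width: 0.0296
grip_force: 49.7
```

>>> drive_tool(offset=[[0,0,0.02],[0,0,0.05],[0,0,0.08],[0,0,0.1],[0,0,0.115],[0,0,0.125],[0,0,0.13],[0,0,0.133],[0,0,0.135],[0,0,0.135]], twist=[0,0,0,0,0,0,0,0,0,0])

```text
t: 6.78
ee_pos: [0.512, 0.3012, 0.0316]
tool_rot: [2.083, 2.352, 0.001]
force: [0.4, 0.1, -1.7]
grip_width: 0.0295
grip_force: 49.7
```

```bash
python3 - <<'E'
from h import *
st=r.state(); print(st['ee_pos'],st['grip_width'],st['grip_force'],st['force'])
s=snap('side','s2.png'); cv2.imwrite('pics/s2c.png',cv2.resize(s['image'][60:300,140:440],None,fx=2.4,fy=2.4))
E
```

```text
[0.51196531 0.30123223 0.03163406] 0.02947975179576927 49.69673931598663 [ 0.39334728  0.08541045 -1.72140936]
```

View pics/s2c.png

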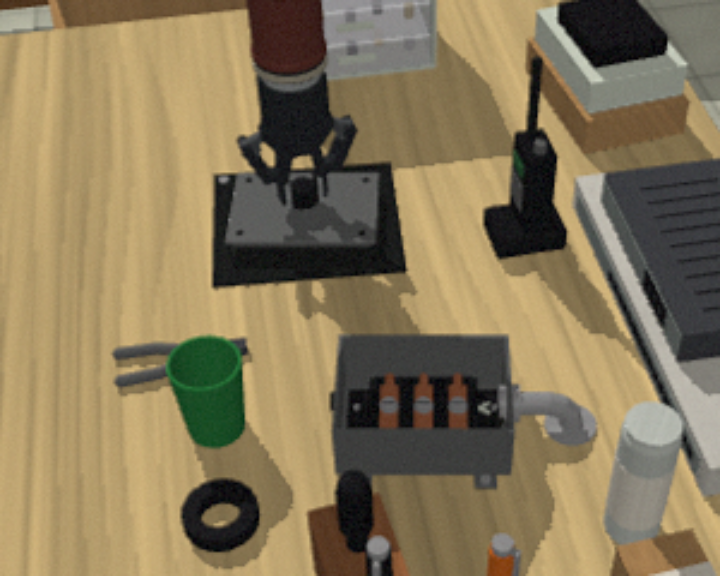

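The cover hangs level over the mat at crop (303,205). The open box shows three terminals, with the white arrow at the conduit end at crop (487,407), pointing to the terminal at (457,405). The lip is about 9.5 mm above the mat, so I'll lower the cover gently.

>>> drive_tool(offset=[[0,0,0.002],[0,0,0.004],[0,0,0.006],[0,0,0.0075],[0,0,0.0085],[0,0,0.009],[0,0,0.0095],[0,0,0.01],[0,0,0.01]], twist=[0,0,0,0,0,0,0,0,0])

```text
t: 7.95
ee_pos: [0.5118, 0.3011, 0.022]
tool_rot: [2.083, 2.352, -0.0]
force: [-3.7, -2.1, 6.6]
grip_width: 0.0294
grip_force: 50.7
```

Contact made: the force rose from −2 to +6.6 N. I'll release and retreat.

>>> drive_tool(offset=[[0,0,0],[0,0,0],[0,0,0],[0,0,0],[0,0,0],[0,0,0]], twist=[0,0,0,0,0,0], fingers=0.085)

```text
t: 8.7
ee_pos: [0.5118, 0.3011, 0.0213]
tool_rot: [-2.083, -2.352, 0.0]
force: [-0.5, 0.0, 0.2]
grip_width: 0.0848
grip_force: 0.0
```

>>> drive_tool(offset=[[0,0,-0.01],[0,0,-0.03],[0,0,-0.06],[0,0,-0.1],[0,0,-0.15],[0,0,-0.2],[0,0,-0.235],[0,0,-0.248],[0,0,-0.248]], twist=[0,0,0,0,0,0,0,0,0])

```text
t: 9.82
ee_pos: [0.5121, 0.3012, 0.2704]
tool_rot: [2.082, 2.351, 0.003]
force: [-0.2, 0.4, -0.1]
grip_width: 0.085
grip_force: 0.0
```

```bash
python3 - <<'E'
from h import *
t=load('top0.png')
print('pen', tool([.503,-.2866,.27]), r.state()['ee_pos'])
print('orange base etc', at_z(t,429,187,.18))
E
```

```text
pen [-5.82391141e-01 -8.00920536e-02 -8.32116593e-05] [0.51205429 0.30120272 0.27040188]
orange base etc [ 0.59727493 -0.29379915  0.18      ]
```

>>> drive_tool(offset=[[-0.06,-0.008,0],[-0.12,-0.016,0],[-0.18,-0.025,0],[-0.24,-0.033,0],[-0.3,-0.041,0],[-0.36,-0.05,0],[-0.42,-0.058,0],[-0.48,-0.066,0],[-0.54,-0.074,0],[-0.582,-0.08,0]], twist=[0,0,0,0,0,0,0,0,0,0], fingers=0.06)

```text
t: 11.08
ee_pos: [0.5012, -0.2883, 0.2664]
tool_rot: [-2.082, -2.347, 0.001]
force: [0.3, 0.7, 0.3]
grip_width: 0.0598
grip_force: 0.0
```

>>> drive_tool(offset=[[0,0,0],[0,0,0],[0,0,0]], twist=[0,0,0])

```text
t: 11.45
ee_pos: [0.5027, -0.2849, 0.2686]
tool_rot: [-2.08, -2.352, -0.0]
force: [0.3, 0.1, 0.6]
grip_width: 0.0594
grip_force: 0.0
```

```bash
python3 - <<'E'
from h import *
s=snap('wrist','w2.png'); print(r.state()['ee_pos'],r.state()['grip_width'],'cap pred',proj(s,[.503,-.2866,.188]),'blk',proj(s,[.503,-.2866,.09]))
E
```

```text
[ 0.50288002 -0.28490381  0.26890261] 0.05993241611189695 cap pred (np.float64(321.2211420550835), np.float64(207.53849633678)) blk (np.float64(321.4342687501029), np.float64(180.65865234009985))
```

View pics/w2.png

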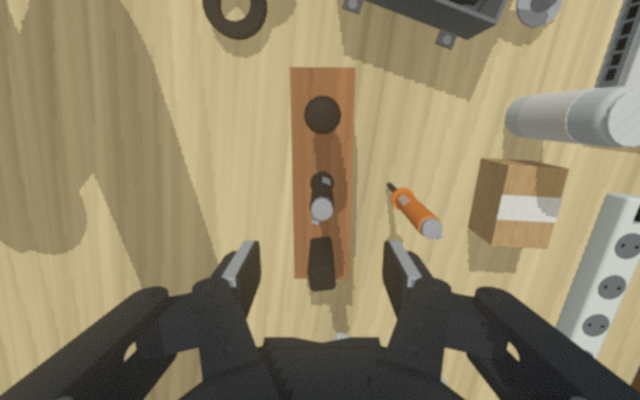

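The tester cap is at (321,208), exactly as predicted. The block is aligned with the fingers and the orange decoy at (415,210) is clear. I'll descend to the handle and grip.

>>> drive_tool(offset=[[-0.0015,0,0.03],[-0.0015,0,0.065],[-0.0015,0,0.095],[-0.0015,0,0.12],[-0.0015,0,0.135],[-0.0015,0,0.143],[-0.0015,0,0.146],[-0.0015,0,0.146]], twist=[0,0,0,0,0,0,0,0])

```text
t: 12.5
ee_pos: [0.5033, -0.2881, 0.124]
tool_rot: [2.082, 2.351, 0.0]
force: [0.8, -0.2, 0.2]
grip_width: 0.0599
grip_force: 0.0
```

>>> drive_tool(offset=[[0,0,0],[0,0,0],[0,0,0],[0,0,0],[0,0,0],[0,0,0]], twist=[0,0,0,0,0,0], fingers=0.0, squeeze=50)

```text
t: 13.25
ee_pos: [0.5033, -0.2882, 0.1239]
tool_rot: [2.082, 2.351, 0.0]
force: [1.3, -0.0, 4.7]
grip_width: 0.019
grip_force: 48.8
```

>>> drive_tool(offset=[[0,0,-0.008],[0,0,-0.02],[0,0,-0.035],[0,0,-0.055],[0,0,-0.075],[0,0,-0.095],[0,0,-0.108],[0,0,-0.115],[0,0,-0.115],[0,0,-0.115]], twist=[0,0,0,0,0,0,0,0,0,0])

```text
t: 14.5
ee_pos: [0.5025, -0.2875, 0.2373]
tool_rot: [-2.082, -2.351, 0.0]
force: [0.2, -0.9, -0.1]
grip_width: 0.019
grip_force: 49.1
```

```bash
python3 - <<'E'
from h import *
a=np.radians(-11.7); T=np.array([.5885+.034*np.cos(a),-.0315+.034*np.sin(a),.035]); print('term',T)
s=load('s2.png'); print('term px from crop', at_z(s,140+457/2.4,60+405/2.4,.035))
st=r.state(); print(st['ee_pos'],st['grip_width'])
print('pen at', [.503,-.2866], 'move', tool(np.array(st['ee_pos'])+[T[0]-.503,T[1]+.2866,0]))
E
```

```text
term [ 0.62179358 -0.03839477  0.035     ]
term px from crop [ 0.61948425 -0.04301076  0.035     ]
[ 0.50249451 -0.28754399  0.23732721] 0.019037979676556842
pen at [0.503, -0.2866] move [2.32028394e-01 1.47920812e-01 9.27366795e-05]
```

>>> drive_tool(offset=[[0.02,0.013,0],[0.05,0.032,0],[0.085,0.054,0],[0.12,0.077,0],[0.155,0.099,0],[0.187,0.12,0],[0.212,0.135,0],[0.226,0.144,0],[0.232,0.148,0],[0.232,0.148,0]], twist=[0,0,0,0,0,0,0,0,0,0])

```text
t: 15.75
ee_pos: [0.6217, -0.04, 0.238]
tool_rot: [-2.083, -2.352, 0.001]
force: [0.4, -0.3, -1.0]
grip_width: 0.0191
grip_force: 49.1
```

>>> drive_tool(offset=[[0,0,0.015],[0,0,0.03],[0,0,0.04],[0,0,0.045],[0,0,0.045]], twist=[0,0,0,0,0])

```text
t: 16.38
ee_pos: [0.6215, -0.0397, 0.1927]
tool_rot: [-2.082, -2.351, 0.001]
force: [0.2, -0.1, -0.7]
grip_width: 0.0193
grip_force: 49.1
```

```bash
python3 - <<'E'
from h import *
ss=snap('side','s3.png'); w=snap('wrist','w3.png'); st=r.state(); print(st['ee_pos'],st['tool_rot'],st['force'])
T=[.6218,-.0384,.035]; off=st['ee_pos'][2]-.114
for s,n in((ss,'side'),(w,'wrist')): print(n,'term',proj(s,T),'tip',proj(s,[T[0],T[1],off]))
a=cv2.resize(ss['image'][120:280,250:390],None,fx=3.6,fy=3.6,interpolation=3); b=cv2.resize(w['image'][60:260,220:420],None,fx=1.4,fy=1.4,interpolation=3)
c=np.zeros((576,504+280,3),np.uint8); c[:,:504]=a; c[:280,504:]=b; cv2.imwrite('pics/c3.png',cv2.convertScaleAbs(c,alpha=1.5,beta=20))
E
```

```text
[ 0.62210488 -0.03968254  0.19378664] [2.08236469e+00 2.35139881e+00 6.91823054e-04] [ 0.33574297  0.31091989 -0.7175738 ]
side term (np.float64(330.9566784344551), np.float64(227.13877239675298)) tip (np.float64(331.3871144473324), np.float64(214.38994841734865))
wrist term (np.float64(321.2248014576391), np.float64(181.67819603693016)) tip (np.float64(321.1547428377718), np.float64(192.74609558989454))
```

View pics/c3.png

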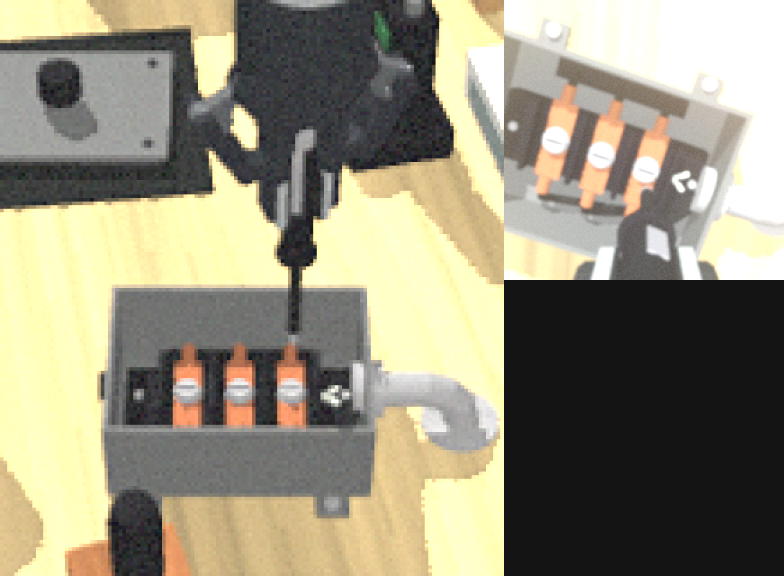

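Side view: the live screw is at crop (291,391), beside the arrow at (335,395), and the tip hangs straight above it at (294,342). All match the predictions within about 1 mm, and the cover lies on the mat. I'll descend, then press in small steps.

>>> drive_tool(offset=[[0,0,0.008],[0,0,0.018],[0,0,0.027],[0,0,0.034],[0,0,0.038],[0,0,0.04],[0,0,0.04],[0,0,0.04]], twist=[0,0,0,0,0,0,0,0])

```text
t: 17.48
ee_pos: [0.622, -0.0397, 0.1537]
tool_rot: [2.082, 2.351, 0.001]
force: [-0.2, -0.5, -0.1]
grip_width: 0.0192
grip_force: 49.1
```

>>> drive_tool(offset=[[0,0,0.001],[0,0,0.002],[0,0,0.003],[0,0,0.004],[0,0,0.005],[0,0,0.005],[0,0,0.005]], twist=[0,0,0,0,0,0,0])

```text
t: 18.35
ee_pos: [0.6218, -0.0397, 0.1485]
tool_rot: [2.083, 2.352, 0.0]
force: [-0.7, 0.5, 0.2]
grip_width: 0.0187
grip_force: 49.2
```

>>> drive_tool(offset=[[0,0,0.001],[0,0,0.002],[0,0,0.002],[0,0,0.002],[0,0,0.002]], twist=[0,0,0,0,0])

```text
t: 18.98
ee_pos: [0.6219, -0.0397, 0.1464]
tool_rot: [2.083, 2.352, 0.0]
force: [-0.9, 0.5, 1.4]
grip_width: 0.0189
grip_force: 49.2
```

>>> drive_tool(offset=[[0,0,0.001],[0,0,0.0015],[0,0,0.0015],[0,0,0.0015],[0,0,0.0015]], twist=[0,0,0,0,0])

```text
t: 19.6
ee_pos: [0.6219, -0.0396, 0.1449]
tool_rot: [2.083, 2.352, 0.0]
force: [-0.9, -0.0, 1.5]
grip_width: 0.0188
grip_force: 49.3
```

```bash
python3 - <<'E'
from h import *
f=[]; z=[]
for i in range(6): 
    s=cams.snapshot('side'); st=r.state(); f.append(st['force']); z.append(st['ee_pos'])
print(np.mean(f,0),np.std(f,0),np.mean(z,0))
snapimg=cv2.resize(s['image'][170:270,280:380],None,fx=5,fy=5,interpolation=3); cv2.imwrite('pics/c4.png',cv2.convertScaleAbs(snapimg,alpha=1.5,beta=20))
E
```

```text
[0.03524995 0.01349922 1.71785757] [0.43068988 0.72210293 0.28476294] [ 0.62183389 -0.03963939  0.14484917]
```

View pics/c4.png

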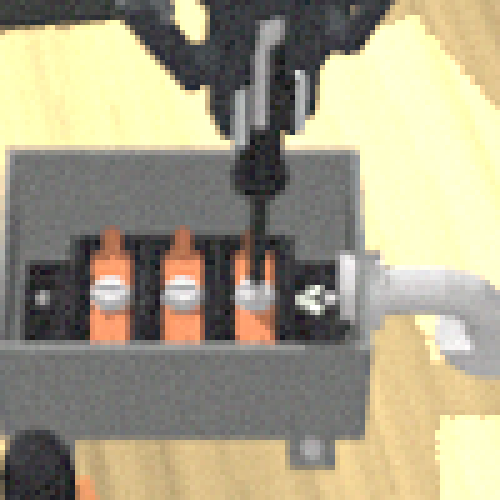

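The tip rests on the live screw at crop (257,285), beside the arrow. The press is about 2.4 N and the plunger is in about 4 mm by both force and height. I'll hand in.

```bash
python3 -c "
from h import *
print(order.close_job())"
```

```text
the job is handed in; nothing more can be done
None
```

The job is handed in: the cover lies knob up on the mat, and the arm is still holding the tester upright on the live screw, pressing about 2.4 N with the tip in by about 4 mm; the judge gave no verdict.

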